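# Select the stirring place with the H-gate lever

## Robot

A 7-joint arm with a two-finger parallel gripper is mounted at the origin on the work surface; the furniture and walls round the work are solid. World frame = base frame: x ahead of the robot, y to its left, z up, the work surface at z = 0. Lengths are in m, angles in rad, forces in N, time in s.
With the tool pointing down it reaches from about 0.425 to 0.925 m from the base axis. Payload 6.8 kg.
Tool frame: the origin (TCP) lies on the centre line of the jaws, within the pads' length; the fingertips stand 17 mm ahead of it and the grasp point (between the pads) lies 2 mm behind it; z points along the fingers, x is the direction in which the jaws open and shut, and the axes are right-handed (so a half turn about z gives the same grasp; the last joint's range is limited). The gripper opens to 85 mm and grips with 20 to 120 N. Pads are 22 mm wide; open, the fingers measure 114 mm over their backs; the gripper's body (76 mm by 85 mm) begins 54 mm behind the grasp point. The pads swing forward as they close: fully open they stand 13 mm farther back than shut.
Start: joints at [-1.431, 0.477, 0.022, 1.555, -0.011, 1.109, -0.083], TCP at [0.166, 0.654, 0.225] pointing down, gripper open.
Joint ranges: [-2.96, 2.96], [-0.34, 2.1], [-1.41, 1.46], [0.24, 2.44], [-1.37, 4.51], [0.17, 1.92], [-2.96, 2.96]. Speed limits (rad/s): [2.39, 2.39, 3.14, 3.14, 3.14, 3.14, 3.14].

## Interface

Orientations are given as a unit quaternion [w, x, y, z].
In Python, from station import status, read_camera, camera_model, bot gives the robot as it stands.
- The arm moves only by the tool arm_command, never from a script. Its argument "series" is a list of rows, each a list of 3 entries, a list of its own where there are three numbers: the finger opening in mm, from 0 to 85.4, then the shift along the tool's x, y, z in mm, then the turn about the tool's z in rad. In form: [[gripper, [dx, dy, dz], roll], ...]. A call has 1 to 8 rows; each row is the pose to reach, as a shift and turn from the pose commanded when the call began, along the tool's axes at that moment; what a row does not reach only later rows make up. A row lasts 1/8 s, in which the tool goes at most 62.5 mm and 10.7 degrees, less where a joint would pass 70% of its speed; a pose out of reach is approached as far as the arm can. A call with a gripper value outside its range is refused whole. The fingers move at their own pace and stop on an object; "squeeze" is the grip in N (left out, the last holds). Time passes only in rows, so rows that repeat a pose let the fingers close. It gives the time, the measured TCP pose, the force and the opening at its end, in the units of the state.
- status.get_obs(): the state, without advancing time (a new reading comes with each control period).
- read_camera(name): name is "scene" or "side" or "wrist"; returns the picture (420x560x3 uint8, blue, green, red); there is no depth.
- camera_model(name): a dict with "fov_y" (degrees; the focal length in pixels is half the picture's height over the tangent of half this angle, whatever the lens; pixels are square), "cx", "cy" (the principal point, pixels), "R" (3x3) and "t" (3): a world point X has camera coordinates R X + t. Camera axes: x right, y down, z forward; pixel columns grow to the right and rows downward; lengths in m; the calibration is good to about 2 mm. The wrist camera is an equidistant fisheye: a pixel r from the principal point sees the ray r / f radians off the axis. A picture is of the moment at which its call begins: read the wrist's pose just before it. camera_model takes no time and is no camera call; for the wrist camera it gives the pose at the moment of the call.
- bot.hand_in(): hands the job in, once; it reports no verdict.
The state is a dict: "t": time; "q": joint angles; "joint_vel": joint speeds; "joint_torque": joint torques, N m; "eef_pos": TCP position; "tool_rot": TCP orientation; "contact_force": force on the tool from outside, world axes, zero at the start; "torque": the same for the moment, N m; "gripper_width": opening from 0.0 (shut) to 1.0 (fully open).
Only numpy, scipy, OpenCV 4.12 (cv2) and the standard library are available. Lean on these libraries where they do the work, as an engineer would, in place of code of your own. Each camera call takes 0.05 s, during which the arm holds its last target.

## Task

Switch the four-place stirrer's drive to the place where the capped bottle stands: push the ball-knobbed lever out of its neutral slot, along the cross channel and fully home into the gate slot at the same corner as the bottle, without entering any other corner slot on the way. Only push the knob gently with the fingers; do not grip it, and leave the vessels and everything else standing undisturbed.

Things in the scene. Friction and masses are not known exactly. Their poses are not given: they have to be found in the camera images.
- stirrer: four-place stirrer, fixed: white base 136 x 278 mm (its x, y), 12 mm high, with four round aluminium places 63 mm across (tops at 14 mm) at x = +-34, y = +-105 mm, a vessel on each; in the middle a grey gear housing 105 x 110 mm with an aluminium gate plate, top at 100 mm. Origin: centre of the underside; z up; x away from the robot, y left, at yaw 0 (turned up to 0.2 rad)
- gate (a point): centre of the gate plate's top, axes as the stirrer's. The gate's slots are 13 mm wide: a cross channel along y, from its two ends one slot far (+x) and one slot near (-x), thus a slot at each of four corners, and a fifth slot in the middle of the near side: neutral, where the lever starts. Each corner slot drives the stirring place at the same corner
- knob (a point): centre of the lever's black ball knob, 32 mm diameter; 186 mm above the table with the lever upright, 179 mm in the neutral slot, 171 mm in a corner slot. In the stirrer's x, y it stands at about x = +-43 mm fully home in the far / near corner slots, within 6 mm of 0 in the cross channel, and y = +-47 mm at the left / right end of the channel and in the left / right slots
- glassware (a point): centre of the mouth of a fixed open beaker, 107 mm across and 145 mm high, that stands on the robot's side of the stirrer, never moves and is no part of the job. More fixed glassware stands left of it: a jug with a probe, and bottles up to 270 mm high nearer the robot; travel above 350 mm there
- lever: the selector lever, a steel rod 9 mm thick with the knob. Origin: its pivot, 36 mm above the table on the stirrer's z axis; z runs along the rod to the knob's centre, 150 mm away. It moves at 1 to 2 N on the knob, stays where it is left (no spring), and stops firmly at the ends of channel and slots
- lever_fore (a joint): tilt of the lever along the stirrer's x, rad: positive = leaning to far (+x). 0 in the cross channel (free play +-0.03), +0.307 fully home in a far slot, -0.307 fully home in a near slot; starts near, in the neutral slot
- lever_side (a joint): tilt of the lever along the stirrer's y, rad: positive = leaning to +y (left). 0 in the neutral middle column, +0.322 in the left column, -0.322 in the right column (free play 0.03)
- bottle: the capped bottle: white round bottle with a narrow neck and screw cap, 50 mm diameter, 100 mm high; loose, standing on one of the four stirring places (which one varies). Origin: centre of its underside, z up
- beaker: small clear beaker, 54 mm diameter, 60 mm high; loose, standing on one of the four stirring places (which one varies). Origin: centre of its underside, z up
- vial_a: small glass vial with a black cap, 22 mm diameter, 54 mm high; loose, standing on one of the four stirring places (which one varies). Origin: centre of its underside, z up
- vial_b: second small glass vial with a black cap, 22 mm diameter, 54 mm high; loose, standing on one of the four stirring places (which one varies). Origin: centre of its underside, z up
- timer: white bench timer lying on its back, 62 x 62 x 20 mm; loose bystander. Origin: centre of its underside
- marker: marker pen, 135 mm long, 16 mm thick; loose bystander. Origin: centre of its underside
- tape: roll of tape lying flat, 96 mm across, 25 mm high; loose bystander. Origin: centre of its underside
- spare_cap: screw cap lying on the table, 52 mm across, 30 mm high; loose bystander. Origin: centre of its underside
Things that resemble listed ones, but are neither listed nor needed, are in the scene too. What is shaped like the beaker but pink or yellow is not meant.

How it is judged:
By the outcome, as a careful person would: the job done as asked, in the order asked, and still so for the second after the job is handed in, with the robot touching nothing.
It also fails if it takes over 56 s, if anything falls off the work surface, if the arm or the gripper's body presses on something with over 40 N, if the wrist force passes 120 N, or if a joint passes its speed limit or range.

## Working session

There is one attempt and no reset: what is moved stays moved. The work goes in short steps, Python scripts to look and compute and a tool call to move; the robot and the scene stay as the last step left them, time stands still between calls to the robot, and variables do not carry over. Pictures are saved under pics/ and viewed, and the job is handed in when it is done.

Besides the shell and the picture viewer there is one more tool, called after "Emit:" in YAML: its name, and indented under it one key for each argument. arm_command: Moves the arm, as the interface text tells. Its arguments: {"type":"object","properties":{"series":{"type":"array"},"squeeze":{"type":"number"}},"required":["series"]}

```bash
ls; mkdir -p pics; python3 - <<'E'
from station import status, read_camera, camera_model, bot
import cv2
print(status.get_obs())
for n in ["scene","side","wrist"]:
    print(n,camera_model(n)); cv2.imwrite(f"pics/{n}0.png",read_camera(n))
E
```

```text
pics
{'t': 0.0, 'q': array([-1.4310982 ,  0.47779668,  0.02231441,  1.55645857, -0.01150971,
        1.10929209, -0.08308914]), 'joint_vel': array([ 0.00055325, -0.00053113, -0.00082723, -0.00175635, -0.00110072,
       -0.00024121,  0.00214462]), 'joint_torque': array([-1.02604688e-03, -5.96460056e+01,  1.60728972e+00, -2.81197107e+01,
        1.23960464e-02,  9.54938703e-03,  7.82117411e-06]), 'eef_pos': array([0.16540591, 0.65379509, 0.22422452]), 'tool_rot': array([ 6.05679979e-04,  7.89056363e-01,  6.14320129e-01, -6.83891398e-04]), 'contact_force': array([0.90700009, 0.62361426, 0.58242411]), 'torque': array([-0.02198165, -0.0172328 ,  0.00905272]), 'gripper_width': 1.0002166038856326}
scene {'fov_y': 43.60513570916079, 'cx': 277.1138429424082, 'cy': 211.88635142828952, 'R': array([[ 0.80610828, -0.59134911, -0.02226387],
       [-0.33114622, -0.41958849, -0.84515542],
       [ 0.49044024,  0.68865937, -0.53405678]]), 't': array([-0.47438622,  0.26832317,  1.23141322])}
side {'fov_y': 48.029079369638374, 'cx': 280.36455591697717, 'cy': 205.97325162963193, 'R': array([[-0.9180944 , -0.39587367,  0.01966475],
       [-0.26769093,  0.58270134, -0.76733351],
       [ 0.29230846, -0.70974867, -0.64094663]]), 't': array([0.47975452, 0.28821404, 1.32094317])}
wrist {'fov_y': 65.70646984690485, 'cx': 279.03535801618864, 'cy': 208.77549849161716, 'R': array([[ 0.24506995,  0.96950458, -0.00126333],
       [ 0.92644456, -0.23380087,  0.29502142],
       [ 0.28572925, -0.07347129, -0.9554898 ]]), 't': array([-0.67462796, -0.03813925,  0.38110326])}
```

View pics/scene0.png

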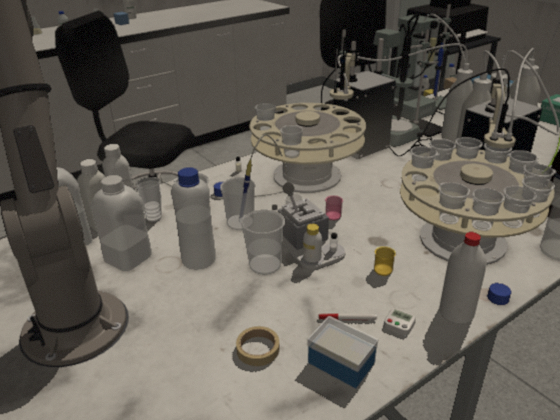

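View pics/side0.png

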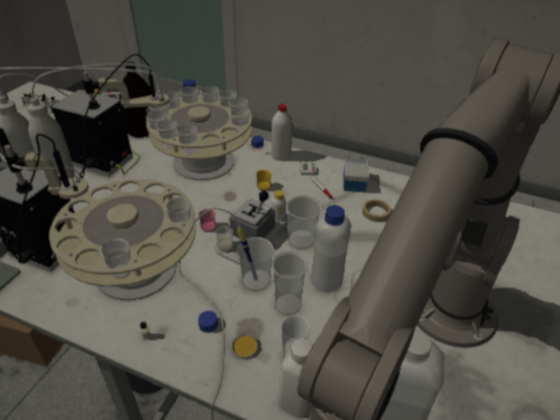

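View pics/wrist0.png

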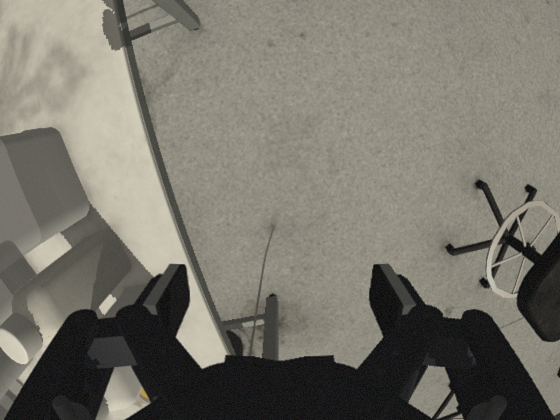

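The stirrer with its lever is near (300,215) in the scene view and near (255,215) in the side view. I'll enlarge both.

```bash
python3 - <<'E'
import cv2
a=cv2.imread("pics/scene0.png")[160:280,230:370]; b=cv2.imread("pics/side0.png")[160:280,180:320]
cv2.imwrite("pics/sc_crop.png",cv2.resize(a,None,fx=5.5,fy=5,interpolation=cv2.INTER_CUBIC))
cv2.imwrite("pics/si_crop.png",cv2.resize(b,None,fx=5,fy=5,interpolation=cv2.INTER_CUBIC))
E
```

```text
(no output)
```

View pics/sc_crop.png

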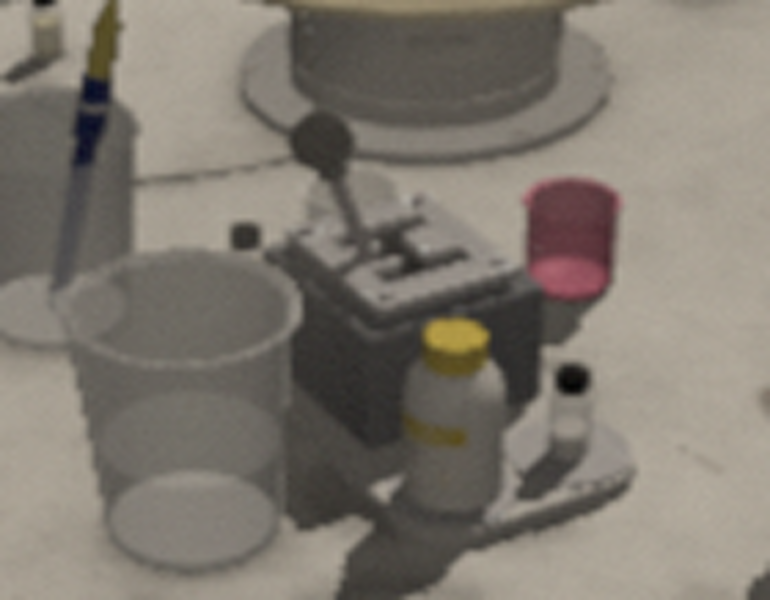

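View pics/si_crop.png

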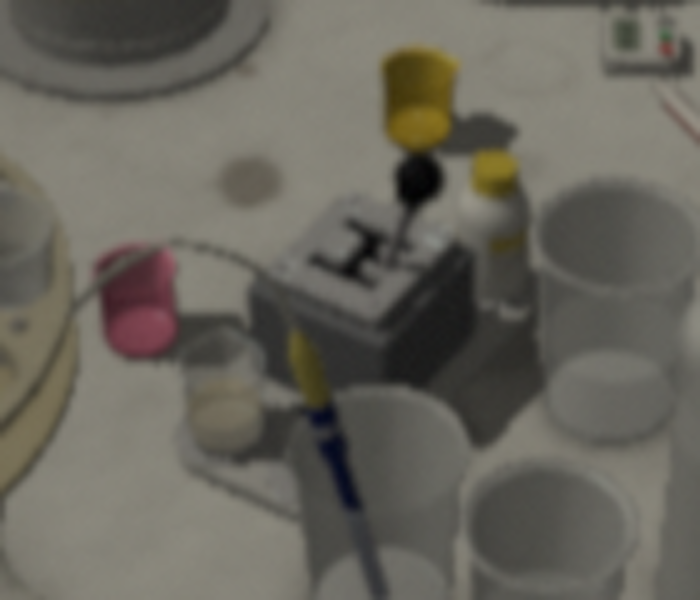

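Bottle candidate: the white round bottle with a yellow screw cap, at scene (312,245) and side (278,207). It is the only one on the stirrer, so it fits. The other white bottles (scene 460,280 and 193,220) stand loose off the stirrer. Now I'll triangulate.

```bash
cat > h.py <<'E'
import numpy as np, json
from station import camera_model
CM={}
def cm(n):
    if n not in CM: CM[n]=camera_model(n)
    return CM[n]
def ray(n,u,v):
    c=cm(n); f=210/np.tan(np.radians(c['fov_y']/2))
    d=np.array([(u-c['cx'])/f,(v-c['cy'])/f,1.]); R=np.array(c['R'])
    if n=="wrist":
        r=np.hypot(*d[:2]); d=np.array([d[0]/r*np.sin(r),d[1]/r*np.sin(r),np.cos(r)])
    d=R.T@d; return -R.T@np.array(c['t']), d/np.linalg.norm(d)
def plane(n,u,v,z):
    o,d=ray(n,u,v); return o+d*(z-o[2])/d[2]
def tri(p):
    A=np.zeros((3,3));b=np.zeros(3);L=[]
    for n,u,v in p:
        o,d=ray(n,u,v);M=np.eye(3)-np.outer(d,d);A+=M;b+=M@o;L.append((o,d))
    X=np.linalg.solve(A,b); return X,[np.linalg.norm(np.cross(X-o,d))*1e3 for o,d in L]
def proj(n,X):
    c=cm(n); f=210/np.tan(np.radians(c['fov_y']/2)); p=np.array(c['R'])@X+np.array(c['t'])
    if n=="wrist":
        t=np.arctan2(np.hypot(p[0],p[1]),p[2]); h=np.hypot(p[0],p[1]); return c['cx']+f*t*p[0]/h, c['cy']+f*t*p[1]/h
    return c['cx']+f*p[0]/p[2], c['cy']+f*p[1]/p[2]
E
python3 - <<'E'
from h import *; import cv2
np.set_printoptions(precision=4,suppress=True)
S=lambda x,y:("scene",230+x/5.5-.4,160+y/5-.4)
D=lambda x,y:("side",180+x/5-.4,160+y/5-.4)
print("knob",tri([S(322,145),D(419,178)]))
print("cap top",tri([S(458,335),D(496,165)]))
# gate plate corners
for nm,p in dict(NL_s=S(285,240),FL=S(420,203),FR=S(522,268),NR=S(378,312)).items(): print("scene",nm,plane(*p,.1))
for nm,p in dict(FL=D(262,262),FR=D(352,203),NR=D(463,245),NL=D(378,322)).items(): print("side",nm,plane(*p,.1))
print("vialcap", plane(*S(572,378),.068), plane(*S(245,237),.068))
print("bottle base",plane(*S(450,500),.014),"beaker base",plane(*D(228,440),.014))
print("big beaker mouth",plane(*S(183,305),.145),plane(*D(620,238),.145))
print("jug", plane(*S(60,140),.15),plane(*D(385,440),.145), plane(*S(110,5),.25))
print("pink",tri([S(570,225),D(137,290)]),"probe top",tri([S(112,5),D(297,338)]))
E
```

```text
knob (array([ 0.5995, -0.0415,  0.1769]), [np.float64(0.09808158548448492), np.float64(0.09808158548457017)])
cap top (array([ 0.5958, -0.1494,  0.1121]), [np.float64(1.2621461445758881), np.float64(1.2621461445760516)])
scene NL_s [ 0.6007 -0.0075  0.1   ]
scene FL [ 0.6796 -0.0188  0.1   ]
scene FR [ 0.676 -0.104  0.1  ]
scene NR [ 0.5926 -0.0941  0.1   ]
side FL [ 0.6939 -0.0119  0.1   ]
side FR [ 0.6687 -0.0876  0.1   ]
side NR [ 0.5868 -0.0791  0.1   ]
side NL [0.6041 0.0083 0.1   ]
vialcap [ 0.657  -0.1646  0.068 ] [0.6164 0.0501 0.068 ]
bottle base [ 0.5877 -0.1567  0.014 ] beaker base [0.684  0.0606 0.014 ]
big beaker mouth [ 0.4838 -0.0871  0.145 ] [ 0.482  -0.0759  0.145 ]
jug [0.5268 0.0833 0.15  ] [0.5368 0.138  0.145 ] [0.533  0.0378 0.25  ]
pink (array([ 0.7899, -0.0137,  0.0406]), [np.float64(0.307245052820137), np.float64(0.30724505282022946)]) probe top (array([0.5927, 0.1311, 0.1941]), [np.float64(0.618142583356727), np.float64(0.6181425833566648)])
```

Emit:
arm_command:
  series:
    - [0,[0,0,-50],0]
    - [0,[0,0,-100],0]
    - [0,[0,0,-150],-0.07]
    - [0,[0,0,-190],-0.135]
    - [0,[0,0,-190],-0.135]
    - [0,[0,0,-190],-0.135]
  squeeze: 20

```text
t: 0.9
eef_pos: [0.1654, 0.654, 0.414]
tool_rot: [0.001, 0.746, 0.666, -0.001]
contact_force: [0.4, 0.2, -0.4]
gripper_width: 0.001
```

Emit:
arm_command:
  series:
    - [0,[-30,52,0],0]
    - [0,[-61,103,0],0]
    - [0,[-92,155,0],0]
    - [0,[-123,207,0],0]
    - [0,[-153,258,0],0]
    - [0,[-184,310,0],0]
    - [0,[-215,362,0],0]
    - [0,[-215,362,0],0]

```text
t: 1.9
eef_pos: [0.5054, 0.394, 0.4131]
tool_rot: [0.002, 0.749, 0.662, -0.002]
contact_force: [-1.0, 0.4, -0.4]
gripper_width: 0.003
```

Emit:
arm_command:
  series:
    - [0,[-59,15,0],0]
    - [0,[-118,30,0],0]
    - [0,[-177,44,0],0]
    - [0,[-236,59,0],0]
    - [0,[-295,74,0],0]
    - [0,[-355,88,0],0]
    - [0,[-415,103,0],0]
    - [0,[-415,103,0],0]

```text
t: 2.9
eef_pos: [0.5558, -0.0296, 0.4141]
tool_rot: [0.0, 0.749, 0.663, -0.001]
contact_force: [-0.3, 0.5, 0.1]
gripper_width: 0.002
```

```bash
cat > look.py <<'E'
import sys
from station import status, read_camera, camera_model
import cv2, pickle
tag=sys.argv[1]
for n in sys.argv[2:]:
    c=camera_model(n); im=read_camera(n); cv2.imwrite(f"pics/{n}_{tag}.png",im); pickle.dump(c,open(f"pics/{n}_{tag}.pkl","wb"))
o=status.get_obs(); print(o['t'],o['eef_pos'],o['tool_rot'],o['contact_force'],o['q'])
E
python3 look.py a wrist
```

```text
2.95 [ 0.55593987 -0.0257926   0.41392247] [-6.05581584e-04  7.47382914e-01  6.64392574e-01 -9.59739473e-04] [-0.20258865  0.63607429 -0.87679102] [-0.43401888  0.15828419  0.43260307  1.59123669 -0.06664462  1.40904288
  1.45807507]
```

View pics/wrist_a.png

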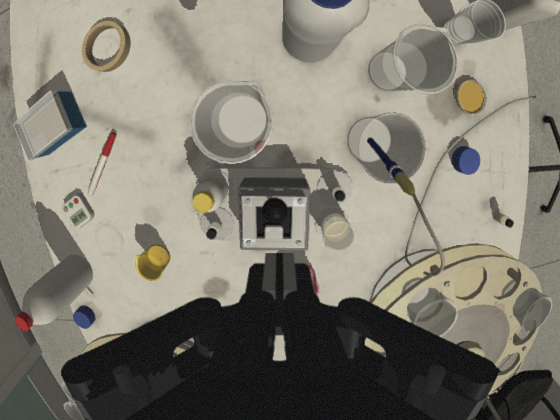

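The wrist view shows the gate plate around (275,215) and the knob at about (277,210). The yellow-capped bottle at (203,200) stands at the near (top) right (left in the image) corner. I'll enlarge to measure the plate.

```bash
python3 - <<'E'
import cv2
a=cv2.imread("pics/wrist_a.png")[165:265,180:313]
cv2.imwrite("pics/wa_crop.png",cv2.resize(a,None,fx=6,fy=6,interpolation=cv2.INTER_CUBIC))
E
```

```text
(no output)
```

View pics/wa_crop.png

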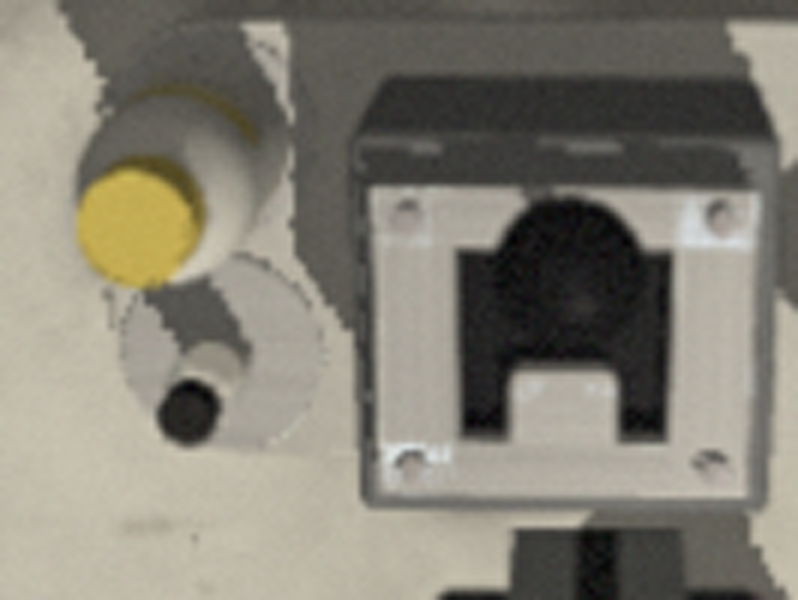

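```bash
python3 - <<'E'
import pickle,h; from h import *
np.set_printoptions(precision=4,suppress=True)
h.CM["wrist"]=pickle.load(open("pics/wrist_a.pkl","rb"))
W=lambda x,y:("wrist",180+x/6-.42,165+y/6-.42)
P=[plane(*W(*p),.1)[:2] for p in [(408,216),(722,217),(412,463),(712,463)]]
for p in P: print(p)
c=np.mean(P,0); v=(P[1]-P[0]+P[3]-P[2])/2; u=(P[2]-P[0]+P[3]-P[1])/2
print("c",c,"yaw from y",np.arctan2(-v[0],v[1]),"from x",np.arctan2(u[1],u[0]),np.linalg.norm(u),np.linalg.norm(v))
k=plane(*W(570,267),.179); print("knob",k)
yaw=np.arctan2(-v[0],v[1]); R=np.array([[np.cos(yaw),-np.sin(yaw)],[np.sin(yaw),np.cos(yaw)]])
S0=("scene",230+322/5.5-.4,160+145/5-.4);D0=("side",180+419/5-.4,160+178/5-.4)
print(tri([S0,D0]),tri([S0,D0,W(570,267)]))
print("knob local",R.T@(k[:2]-c),"bottle local",R.T@(plane(*W(138,226),.114)[:2]-c))
E
```

```text
[ 0.6036 -0.0827]
[ 0.6134 -0.0055]
[ 0.6693 -0.0917]
[ 0.6786 -0.0147]
c [ 0.6412 -0.0487] yaw from y -0.12272763735539163 from x -0.13922253365497889 0.06610974221843662 0.07768071142368603
knob [ 0.5977 -0.0402  0.179 ]
(array([ 0.5995, -0.0415,  0.1769]), [np.float64(0.09808158548448492), np.float64(0.09808158548457017)]) (array([ 0.5991, -0.041 ,  0.1769]), [np.float64(0.6247492761571509), np.float64(0.5508319787774384), np.float64(1.0150430882915704)])
knob local [-0.0443  0.0031] bottle local [-0.0346 -0.1038]
```

```bash
python3 - <<'E'
from h import *
from station import status
print(tri([("scene",189,177),("side",335,214)]))
o=status.get_obs();print(o['t'],o['eef_pos'],o['tool_rot'],o['joint_vel'])
E
```

```text
(array([0.35552833, 0.04285315, 0.25800057]), [np.float64(1.3421927043819835), np.float64(1.3421927043820487)])
2.95 [ 0.55593987 -0.0257926   0.41392247] [-6.05581584e-04  7.47382914e-01  6.64392574e-01 -9.59739473e-04] [-0.03856488  0.00462301 -0.06419128 -0.00286626 -0.01617988  0.00096904
 -0.0102012 ]
```

Emit:
arm_command:
  series:
    - [0,[-12,4,0],0]
    - [0,[-12,4,40],0]
    - [0,[-12,4,90],0]
    - [0,[-12,4,120],0]
    - [0,[-12,4,150],0]
    - [0,[-12,4,150],0]
    - [0,[-12,4,150],0]

```text
t: 3.82
eef_pos: [0.56, -0.0358, 0.2662]
tool_rot: [0.0, 0.745, 0.667, 0.0]
contact_force: [-0.1, -0.2, 0.0]
gripper_width: 0.002
```

```bash
python3 look.py b wrist side
```

```text
3.925 [ 0.56021593 -0.03607259  0.26665095] [6.69847269e-04 7.45658843e-01 6.66326851e-01 9.84029893e-04] [ 0.69420826 -0.6073761   0.63033999] [-0.39408521  0.25914653  0.42344816  1.80726958 -0.11896359  1.09769303
  1.52948845]
```

View pics/wrist_b.png

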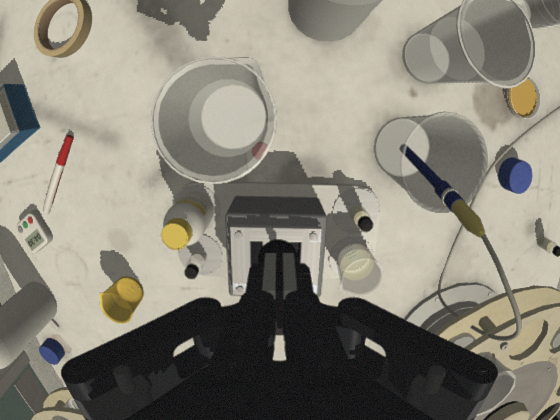

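View pics/side_b.png

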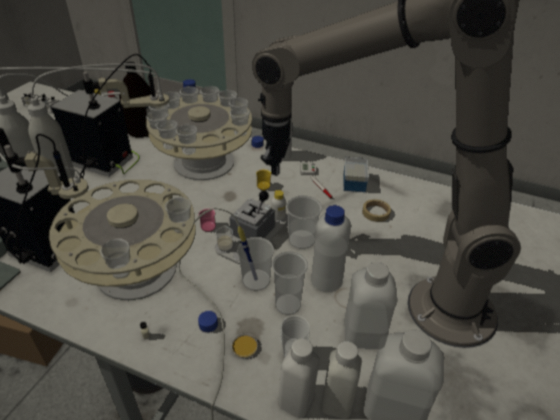

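Emit:
arm_command:
  series:
    - [0,[0,-2,25],0]
    - [0,[0,-2,50],0]
    - [0,[0,-2,70],0]
    - [0,[0,-2,87],0]
    - [0,[0,-2,87],0]
    - [0,[0,-2,87],0]

```text
t: 4.68
eef_pos: [0.558, -0.0361, 0.1791]
tool_rot: [0.0, 0.746, 0.666, 0.001]
contact_force: [-0.1, -0.4, -0.5]
gripper_width: -0.002
```

```bash
python3 look.py c wrist side scene; python3 - <<'E'
import cv2,numpy as np
b=cv2.imread("pics/side_c.png")[150:270,200:320];a=cv2.imread("pics/scene_c.png")[150:270,240:360]
cv2.imwrite("pics/c_crop.png",cv2.resize(np.hstack([a,b]),None,fx=3.3,fy=4,interpolation=cv2.INTER_CUBIC))
E
```

```text
4.825 [ 0.55793191 -0.0361086   0.17907748] [4.40434477e-04 7.45852021e-01 6.66111191e-01 6.70516071e-04] [-0.21326752 -0.56718518 -0.3669928 ] [-0.36650763  0.35219221  0.40006036  1.90591715 -0.17068977  0.91477676
  1.57383507]
```

View pics/c_crop.png

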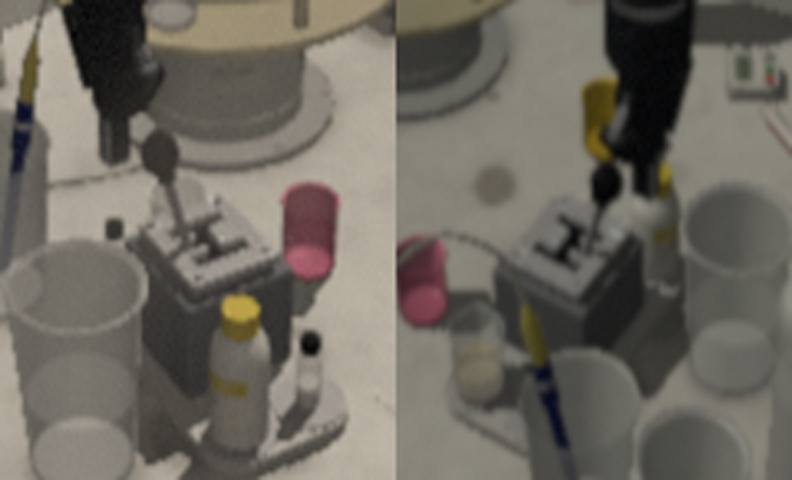

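View pics/wrist_c.png

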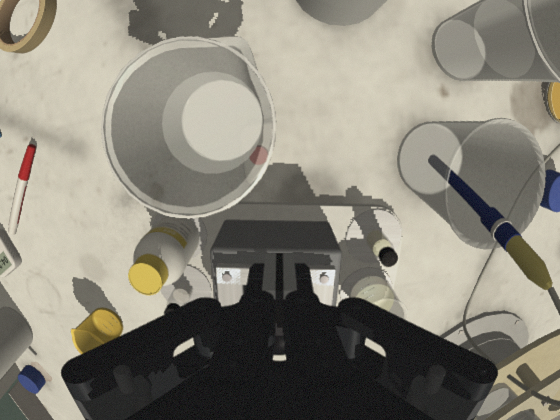

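Emit:
arm_command:
  series:
    - [0,[0,6,0],0]
    - [0,[0,11,0],0]
    - [0,[0,17,0],0]
    - [0,[0,23,0],0]
    - [0,[0,29,0],0]
    - [0,[0,35,0],0]
    - [0,[0,40,0],0]
    - [0,[0,40,0],0]

```text
t: 5.82
eef_pos: [0.5974, -0.0407, 0.1779]
tool_rot: [0.0, 0.746, 0.666, -0.0]
contact_force: [-0.7, 0.8, -0.5]
gripper_width: 0.004
```

Emit:
arm_command:
  series:
    - [0,[0,4,0],0]
    - [0,[0,8,0],0]
    - [0,[0,12,0],0]
    - [0,[0,16,0],0]
    - [0,[0,16,0],0]

```text
t: 6.45
eef_pos: [0.6134, -0.0425, 0.1781]
tool_rot: [0.0, 0.746, 0.666, 0.0]
contact_force: [-0.4, -0.3, -0.7]
gripper_width: -0.002
```

```bash
cat > crop.py <<'E'
import sys,cv2,numpy as np
t=sys.argv[1]
b=cv2.imread(f"pics/side_{t}.png")[160:250,215:315];a=cv2.imread(f"pics/scene_{t}.png")[150:240,255:355]
cv2.imwrite(f"pics/{t}_crop.png",cv2.resize(np.hstack([a,b]),None,fx=4,fy=4,interpolation=cv2.INTER_CUBIC))
E
python3 look.py d side scene; python3 crop.py d
```

```text
6.55 [ 0.61315281 -0.04237098  0.17814258] [1.32878896e-04 7.45836513e-01 6.66129011e-01 1.36033928e-04] [ 0.06007752  0.21796828 -0.17198426] [-0.32750351  0.44482384  0.39363191  1.77422011 -0.20255896  0.96201149
  1.60603457]
```

View pics/d_crop.png

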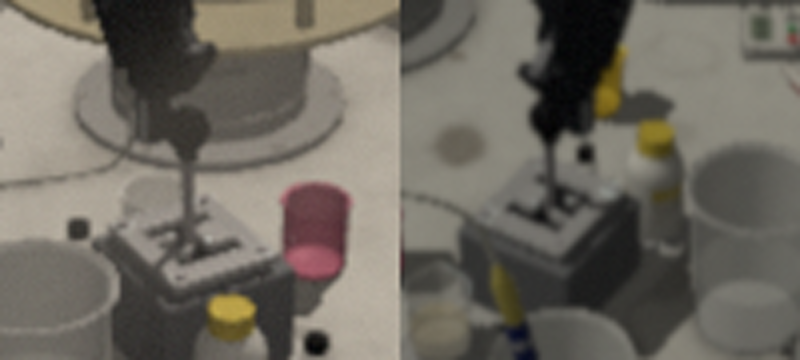

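```bash
cat >> h.py <<'E'
C=np.array([.6412,-.0487]); Y=-.124; RR=np.array([[np.cos(Y),-np.sin(Y)],[np.sin(Y),np.cos(Y)]])
loc=lambda p: RR.T@(np.array(p)[:2]-C)
def crop2(sx,sy,dx,dy): return tri([("scene",255+sx/4-.4,150+sy/4-.4),("side",215+(dx-400)/4-.4,160+dy/4-.4)])
E
python3 - <<'E'
from h import *
X=crop2(187,131,548,117);print(X,loc(X[0])*1e3)
X=crop2(188,170,551,157);print("rod",X,loc(X[0])*1e3)
print("tcp",loc([.6132,-.0424])*1e3)
E
```

```text
(array([ 0.64088896, -0.04636844,  0.18388947]), [np.float64(0.304016361583777), np.float64(0.3040163615837106)]) [-0.59702672  2.27519204]
rod (array([ 0.6404467 , -0.04434058,  0.15000267]), [np.float64(3.045153179454112), np.float64(3.0451531794538953)]) [-1.2866949   4.23277797]
tcp [-28.56421127   2.78851837]
```

Emit:
arm_command:
  series:
    - [0,[0,-8,0],0]
    - [0,[0,-18,0],0]
    - [0,[0,-20,-25],0]
    - [0,[0,-20,-60],0]
    - [0,[25,0,-62],0]
    - [0,[50,29,-62],0]
    - [0,[52,29,-62],0]
    - [0,[52,29,-62],0]

```text
t: 7.55
eef_pos: [0.6466, 0.0056, 0.2399]
tool_rot: [-0.0, 0.746, 0.666, -0.001]
contact_force: [-0.3, -0.0, 0.1]
gripper_width: -0.004
```

Emit:
arm_command:
  series:
    - [0,[0,0,20],0]
    - [0,[0,0,40],0]
    - [0,[0,0,55],0]
    - [0,[0,0,55],0]
    - [0,[0,0,55],0]

```text
t: 8.18
eef_pos: [0.6479, 0.0056, 0.1859]
tool_rot: [0.0, 0.746, 0.666, 0.0]
contact_force: [1.2, -0.3, 0.7]
gripper_width: 0.005
```

```bash
python3 look.py e side scene wrist; python3 crop.py e
```

```text
8.325 [0.64811149 0.00592975 0.18605781] [4.08957944e-04 7.45877369e-01 6.66082909e-01 5.83701110e-04] [ 0.82979475 -0.3073372  -0.17981311] [-0.38095634  0.48904775  0.38287299  1.68397858 -0.20921237  1.00762747
  1.53114883]
```

View pics/e_crop.png

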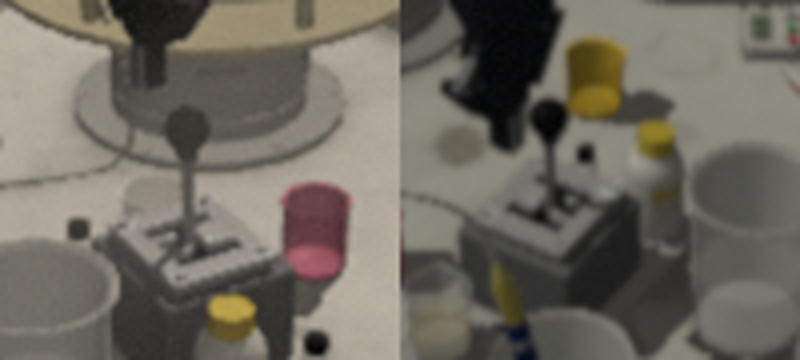

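View pics/wrist_e.png

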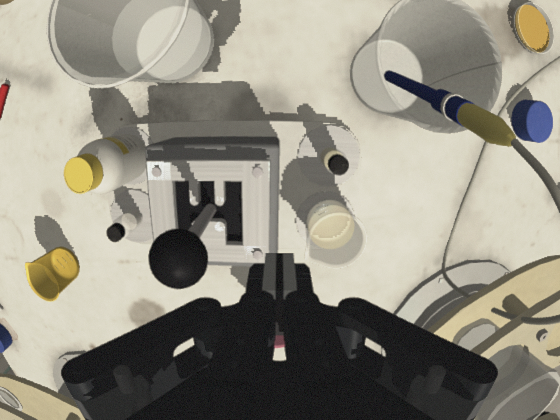

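```bash
python3 - <<'E'
import pickle,h; from h import *
h.CM["wrist"]=pickle.load(open("pics/wrist_e.pkl","rb"))
X=crop2(188,130,549,119);print(X,loc(X[0])*1e3)
p=plane("wrist",178.5,258,.186);print("wrist",p,loc(p)*1e3)
print("tcp",loc([.6481,.0059])*1e3)
import cv2
im=cv2.imread("pics/wrist_e.png")
P=[plane("wrist",*q,.1)[:2] for q in [(157,171),(257,171),(158,253),(256,252)]]
print(np.mean(P,0))
E
```

```text
(array([ 0.64082258, -0.04607934,  0.18348954]), [np.float64(0.9950074362299491), np.float64(0.9950074362299551)]) [-0.69864905  2.55385964]
wrist [ 0.63986363 -0.04623252  0.186     ] [-1.63128993  2.28324758]
tcp [ 0.09395768 55.03418185]
[ 0.64257403 -0.0509351 ]
```

Emit:
arm_command:
  series:
    - [0,[-10,0,0],0]
    - [0,[-18,0,0],0]
    - [0,[-25,0,0],0]
    - [0,[-31,0,0],0]
    - [0,[-37,0,0],0]
    - [0,[-43,0,0],0]
    - [0,[-48,0,0],0]
    - [0,[-48,0,0],0]

```text
t: 9.32
eef_pos: [0.6422, -0.0423, 0.1853]
tool_rot: [0.0, 0.746, 0.666, 0.0]
contact_force: [-0.8, -0.4, 1.4]
gripper_width: 0.001
```

```bash
python3 look.py f side scene wrist; python3 crop.py f
```

```text
9.475 [ 0.64228152 -0.04173122  0.18504191] [ 1.17110646e-04  7.45811382e-01  6.66157163e-01 -5.44362975e-05] [ 0.09503039 -0.65618715  1.18414106] [-0.31442963  0.48440136  0.39030495  1.69556469 -0.21139912  1.00329091
  1.6076562 ]
```

View pics/f_crop.png

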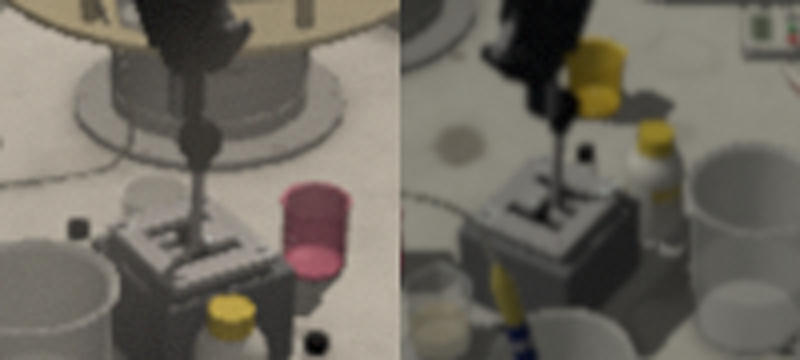

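View pics/wrist_f.png

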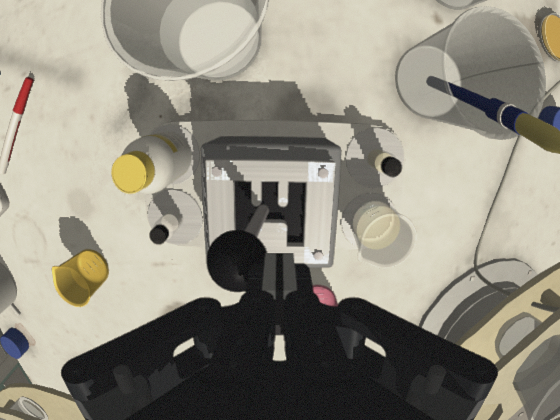

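Emit:
arm_command:
  series:
    - [0,[-5,0,0],0]
    - [0,[-10,0,0],0]
    - [0,[-14,0,0],0]
    - [0,[-18,0,0],0]
    - [0,[-18,0,0],0]

```text
t: 10.1
eef_pos: [0.6401, -0.0602, 0.1852]
tool_rot: [0.0, 0.746, 0.666, -0.0]
contact_force: [0.0, -0.1, 0.2]
gripper_width: -0.0
```

```bash
python3 look.py g side scene wrist; python3 crop.py g
```

```text
10.25 [ 0.64021547 -0.05973164  0.18519279] [ 1.02559023e-04  7.45865377e-01  6.66096709e-01 -5.73103595e-05] [ 0.18857289  0.04536753 -0.1620203 ] [-0.28867911  0.48357478  0.3932461   1.69717606 -0.21264493  1.0030887
  1.63680387]
```

View pics/g_crop.png

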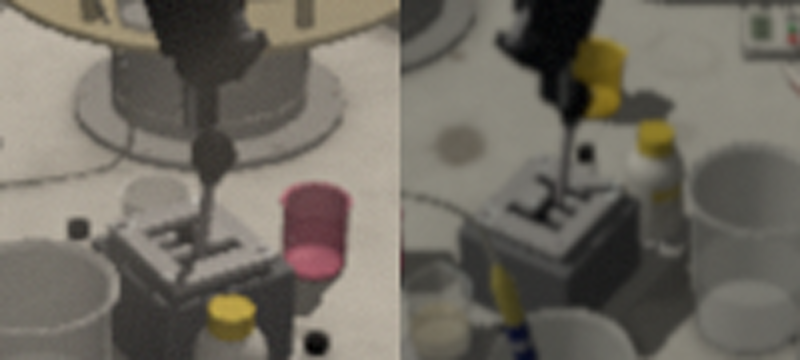

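View pics/wrist_g.png

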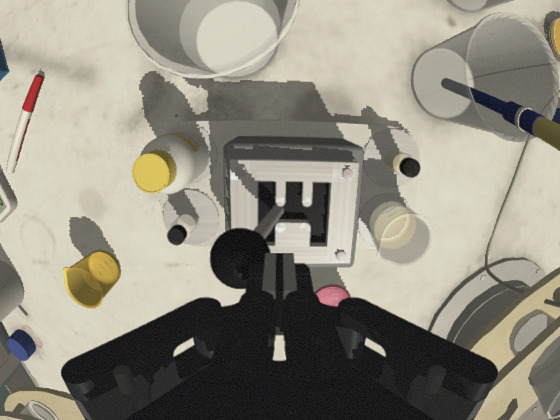

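```bash
python3 - <<'E'
import pickle,h; from h import *
h.CM["wrist"]=pickle.load(open("pics/wrist_g.pkl","rb"))
X=crop2(214,157,572,97);print(X,loc(X[0])*1e3)
p=plane("wrist",241,258,.180);print("wrist",p,loc(p)*1e3)
print("tcp",loc([.6402,-.0597])*1e3)
E
```

```text
(array([ 0.63691174, -0.08032222,  0.18050823]), [np.float64(0.4968533901093215), np.float64(0.49685339010930546)]) [ -0.34421594 -31.90979737]
wrist [ 0.63728137 -0.07929329  0.18      ] [ -0.10468679 -30.8430569 ]
tcp [  0.36818536 -11.03922278]
```

Emit:
arm_command:
  series:
    - [0,[-4,0,0],0]
    - [0,[-8,0,0],0]
    - [0,[-11,0,0],0]
    - [0,[-13,0,0],0]
    - [0,[-13,0,0],0]

```text
t: 10.88
eef_pos: [0.6387, -0.0728, 0.1852]
tool_rot: [0.0, 0.746, 0.666, -0.0]
contact_force: [-0.7, 0.5, -0.2]
gripper_width: -0.0
```

Emit:
arm_command:
  series:
    - [0,[-1,0,0],0]
    - [0,[-2,0,0],0]
    - [0,[-2,0,0],0]

```text
t: 11.25
eef_pos: [0.6385, -0.0745, 0.1852]
tool_rot: [-0.0, 0.746, 0.666, -0.0]
contact_force: [-1.4, 0.4, 0.1]
gripper_width: -0.001
```

```bash
python3 look.py h side scene wrist; python3 crop.py h
```

```text
11.4 [ 0.63851942 -0.07444478  0.18518777] [-6.11939116e-06  7.45831029e-01  6.66135178e-01  1.60503727e-05] [ 0.3856384   0.49336333 -0.6924269 ] [-0.26714124  0.48365315  0.39546644  1.69762301 -0.21413562  1.00313051
  1.66129191]
```

View pics/h_crop.png

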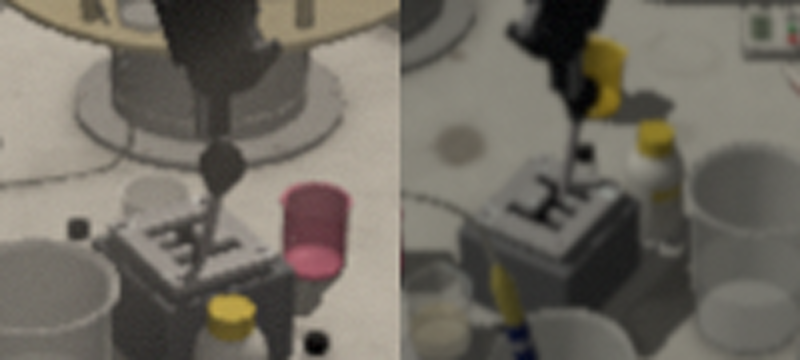

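View pics/wrist_h.png

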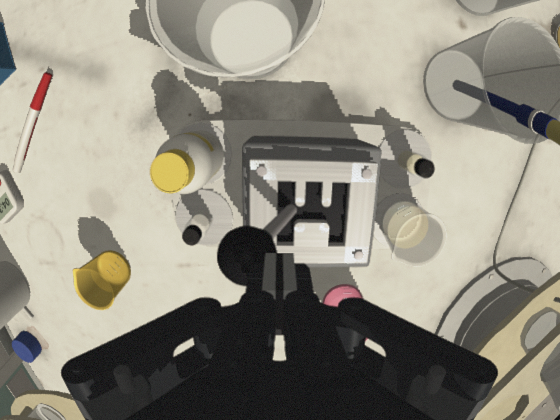

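```bash
python3 - <<'E'
import pickle,h; from h import *
h.CM["wrist"]=pickle.load(open("pics/wrist_h.pkl","rb"))
X=crop2(222,167,584,92);print(X,loc(X[0])*1e3)
p=plane("wrist",247,255,.178);print("wrist",p,loc(p)*1e3)
print("tcp",loc([.6385,-.0744])*1e3)
E
```

```text
(array([ 0.63305043, -0.09247953,  0.17904653]), [np.float64(0.3587543529010983), np.float64(0.3587543529011472)]) [ -2.67224024 -44.45134317]
wrist [ 0.63508399 -0.0907641   0.178     ] [ -0.86645492 -42.49756525]
tcp [  0.49937059 -25.83661412]
```

Emit:
arm_command:
  series:
    - [0,[-1,0,0],0]
    - [0,[-2,0,0],0]
    - [0,[-3,0,0],0]
    - [0,[-3,0,0],0]

```text
t: 11.9
eef_pos: [0.6382, -0.0777, 0.1852]
tool_rot: [0.0, 0.746, 0.666, -0.0]
contact_force: [0.4, 0.9, 0.2]
gripper_width: 0.004
```

Emit:
arm_command:
  series:
    - [0,[-1,0,0],0]
    - [0,[-2,0,0],0]
    - [0,[-2,0,0],0]

```text
t: 12.28
eef_pos: [0.6379, -0.0796, 0.1852]
tool_rot: [0.0, 0.746, 0.666, -0.0]
contact_force: [-0.4, 1.4, 0.4]
gripper_width: -0.002
```

```bash
python3 look.py i side scene wrist; python3 crop.py i
```

```text
12.425 [ 0.63795098 -0.07954793  0.18520288] [ 3.10539279e-05  7.45885070e-01  6.66074667e-01 -2.27828283e-05] [-0.0501705   0.04206501  0.33942445] [-0.25979825  0.48382546  0.39633679  1.69753845 -0.2145184   1.00322921
  1.66943374]
```

View pics/i_crop.png

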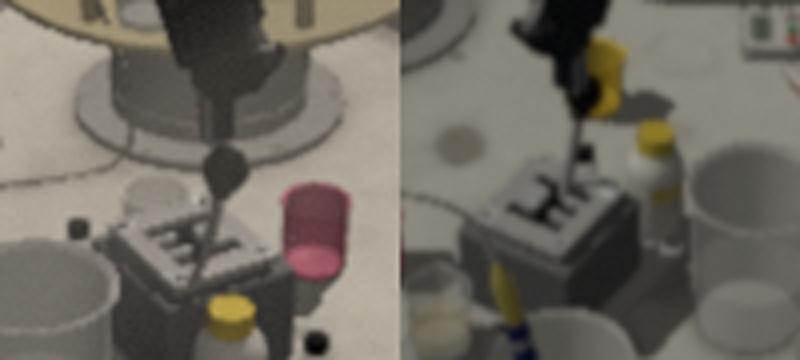

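View pics/wrist_i.png

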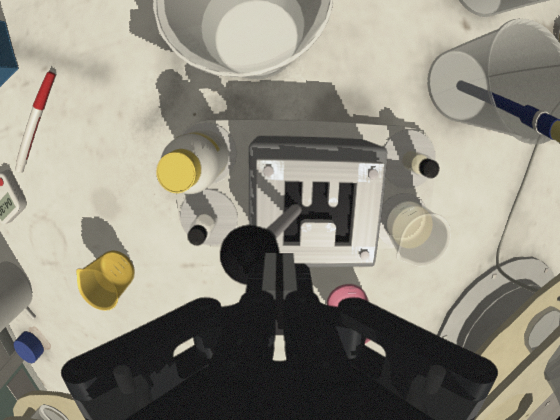

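```bash
python3 - <<'E'
import pickle,h; from h import *
h.CM["wrist"]=pickle.load(open("pics/wrist_i.pkl","rb"))
X=crop2(226,172,587,93);print(X,loc(X[0])*1e3)
p=plane("wrist",249.5,254,.178);print("wrist",p,loc(p)*1e3)
print("tcp",loc([.638,-.0796])*1e3)
P=[plane("wrist",*q,.1)[:2] for q in [(268,173),(372,174),(268,254),(364,254)]]
print(np.mean(P,0))
import cv2
cv2.imwrite("pics/wi.png",cv2.resize(cv2.imread("pics/wrist_i.png")[130:290,200:400],None,fx=4,fy=3.7,interpolation=cv2.INTER_CUBIC))
E
```

```text
(array([ 0.63276911, -0.09616846,  0.17638863]), [np.float64(1.1256878902610286), np.float64(1.125687890261047)]) [ -2.4951385  -48.14674005]
wrist [ 0.63407148 -0.09441244  0.178     ] [ -1.41995439 -46.24312918]
tcp [  0.64635853 -31.05852895]
[ 0.64339161 -0.04865502]
```

View pics/wi.png

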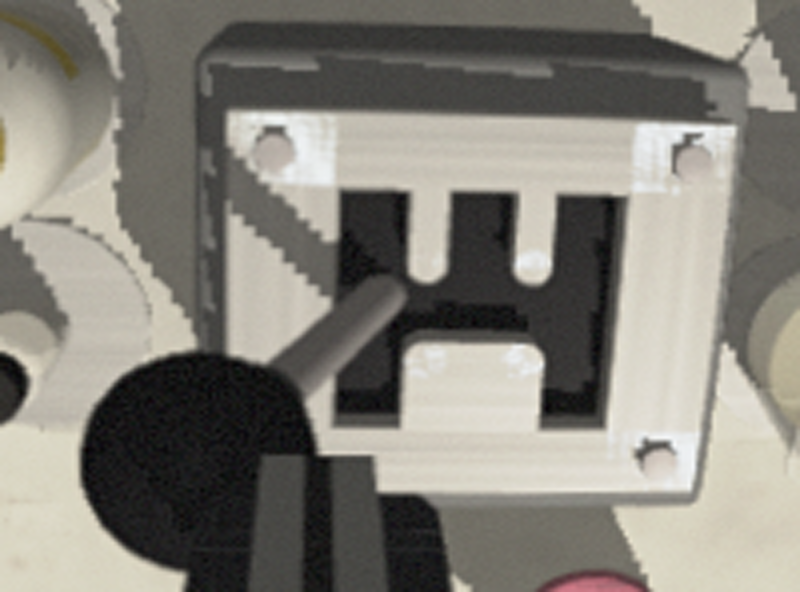

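```bash
python3 - <<'E'
from h import *
print(plane("scene",465,235,0.02),plane("scene",308,175,0.02))
for z in (.15,.2): print(z,plane("scene",402,190,z),plane("scene",440,225,z),plane("scene",310,155,z),plane("scene",365,128,z))
E
```

```text
[ 0.99408597 -0.34002535  0.02      ] [0.87393637 0.20988296 0.02      ]
0.15 [ 0.86672381 -0.20400745  0.15      ] [ 0.81038371 -0.37888401  0.15      ] [0.80800103 0.1208277  0.15      ] [1.08648755 0.16437228 0.15      ]
0.2 [ 0.79769108 -0.26009302  0.2       ] [ 0.74524263 -0.42289009  0.2       ] [0.74302454 0.04230436 0.2       ] [1.00227478 0.08284113 0.2       ]
```

Emit:
arm_command:
  series:
    - [0,[8,0,0],0]
    - [0,[12,0,-15],0]
    - [0,[12,0,-60],0]
    - [0,[12,15,-65],0]
    - [0,[-2,40,-65],0]
    - [0,[-16,43,-65],0]
    - [0,[-16,43,-65],0]

```text
t: 13.3
eef_pos: [0.6782, -0.1022, 0.2506]
tool_rot: [0.0, 0.747, 0.665, -0.0]
contact_force: [-0.7, -0.0, 0.7]
gripper_width: -0.0
```

Emit:
arm_command:
  series:
    - [0,[0,0,25],0]
    - [0,[0,0,50],0]
    - [0,[0,0,73],0]
    - [0,[0,0,73],0]
    - [0,[0,0,73],0]

```text
t: 13.92
eef_pos: [0.6792, -0.1, 0.1784]
tool_rot: [0.0, 0.746, 0.666, 0.001]
contact_force: [-1.2, 0.8, 0.4]
gripper_width: -0.003
```

```bash
python3 look.py j side scene wrist; python3 crop.py j
```

```text
14.075 [ 0.67948237 -0.10023866  0.17860225] [6.92832353e-04 7.45851995e-01 6.66110909e-01 7.60307560e-04] [-0.14172781 -0.2147378   0.20659715] [-0.21291369  0.5617695   0.3945503   1.59081233 -0.24068452  1.0352419
  1.70803261]
```

View pics/j_crop.png

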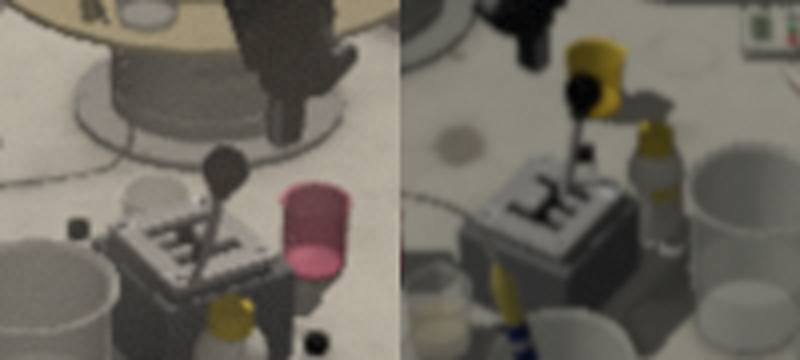

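View pics/wrist_j.png

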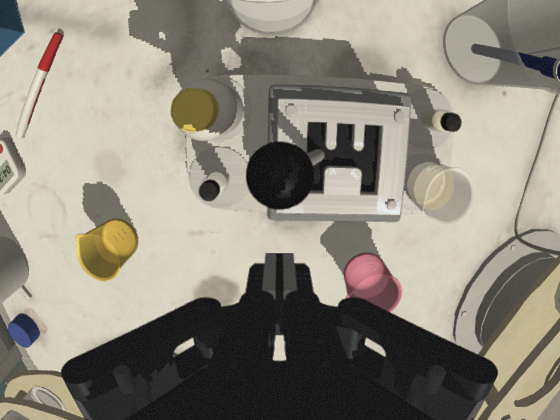

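```bash
python3 - <<'E'
import pickle,h; from h import *
h.CM["wrist"]=pickle.load(open("pics/wrist_j.pkl","rb"))
X=crop2(226,173,583,94);print(X,loc(X[0])*1e3)
p=plane("wrist",280.5,174.5,.178);print("wrist",p,loc(p)*1e3)
print("tcp",loc([.6795,-.1002])*1e3)
P=[plane("wrist",*q,.1)[:2] for q in [(291,109),(398,116),(391,204)]]
print((P[0]+P[2])/2)
E
```

```text
(array([ 0.63486245, -0.0946421 ,  0.17491895]), [np.float64(0.22441904332856993), np.float64(0.22441904332873217)]) [ -0.60665483 -46.3731909 ]
wrist [ 0.63354266 -0.09374407  0.178     ] [ -2.02738274 -45.64529572]
tcp [ 44.37557408 -46.36753632]
[ 0.64182118 -0.04811135]
```

Emit:
arm_command:
  series:
    - [0,[0,-8,0],0]
    - [0,[0,-15,0],0]
    - [0,[0,-21,0],0]
    - [0,[0,-27,0],0]
    - [0,[0,-33,0],0]
    - [0,[0,-38,0],0]
    - [0,[0,-38,0],0]

```text
t: 14.95
eef_pos: [0.6409, -0.0964, 0.1774]
tool_rot: [0.0, 0.746, 0.666, -0.0]
contact_force: [2.1, -1.3, 0.9]
gripper_width: -0.003
```

Emit:
arm_command:
  series:
    - [0,[0,-5,0],0]
    - [0,[0,-9,0],0]
    - [0,[0,-13,0],0]
    - [0,[0,-16,0],0]
    - [0,[0,-16,0],0]

```text
t: 15.58
eef_pos: [0.6242, -0.0937, 0.1769]
tool_rot: [-0.001, 0.746, 0.666, -0.001]
contact_force: [0.6, -0.5, 1.2]
gripper_width: 0.003
```

```bash
python3 look.py k side scene wrist; python3 crop.py k
```

```text
15.725 [ 0.62447824 -0.09360791  0.17674773] [-8.48590787e-04  7.45762192e-01  6.66211554e-01 -4.46205769e-04] [0.73969813 0.36239098 1.02704733] [-0.24324869  0.47606307  0.40065975  1.73241186 -0.2176374   0.97890542
  1.6981469 ]
```

View pics/k_crop.png

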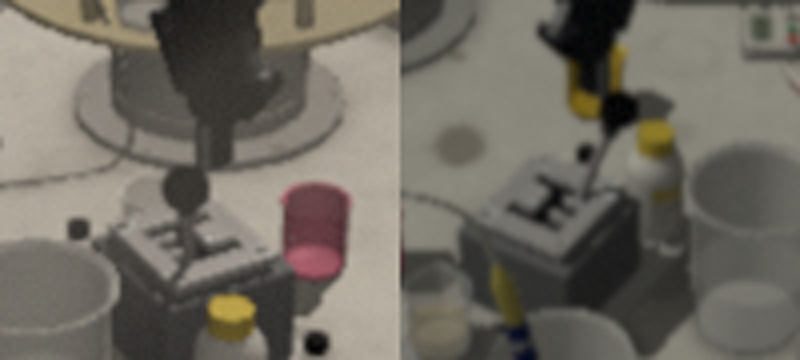

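View pics/wrist_k.png

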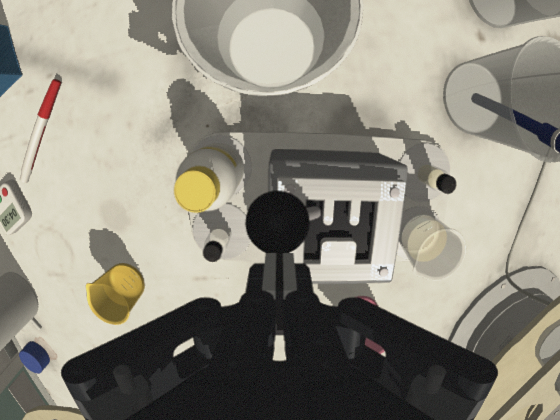

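```bash
python3 - <<'E'
import pickle,h; from h import *
h.CM["wrist"]=pickle.load(open("pics/wrist_k.pkl","rb"))
X=crop2(186,189,620,110);print(X,loc(X[0])*1e3)
p=plane("wrist",278,221,.173);print("wrist",p,loc(p)*1e3)
print("tcp",loc([.6245,-.0936])*1e3)
E
```

```text
(array([ 0.60270038, -0.09179197,  0.17248699]), [np.float64(1.088632255275417), np.float64(1.0886322552753716)]) [-32.87429283 -47.52283   ]
wrist [ 0.60241281 -0.09109314  0.173     ] [-33.24609124 -46.86493788]
tcp [-11.01843176 -46.62074819]
```

Emit:
arm_command:
  series:
    - [0,[0,-3,0],0]
    - [0,[0,-6,0],0]
    - [0,[0,-8,0],0]
    - [0,[0,-8,0],0]

```text
t: 16.23
eef_pos: [0.6169, -0.093, 0.1772]
tool_rot: [-0.0, 0.746, 0.666, -0.0]
contact_force: [1.5, 0.6, 1.0]
gripper_width: -0.0
```

Emit:
arm_command:
  series:
    - [0,[0,-1,0],0]
    - [0,[0,-2,0],0]
    - [0,[0,-2,0],0]

```text
t: 16.6
eef_pos: [0.6152, -0.093, 0.1772]
tool_rot: [-0.0, 0.746, 0.666, -0.0]
contact_force: [2.3, 0.1, 0.3]
gripper_width: 0.0
```

Emit:
arm_command:
  series:
    - [0,[0,-1,0],0]
    - [0,[0,-2,0],0]
    - [0,[0,-2,0],0]

```text
t: 16.98
eef_pos: [0.6131, -0.0928, 0.1772]
tool_rot: [-0.0, 0.746, 0.666, -0.0]
contact_force: [1.7, -0.3, -0.1]
gripper_width: 0.002
```

```bash
python3 look.py l side scene wrist; python3 crop.py l
```

```text
17.125 [ 0.61312235 -0.09281599  0.17714865] [-1.10813994e-04  7.45877003e-01  6.66083680e-01 -1.21988113e-04] [-0.39046575  0.1179958   0.04479305] [-0.24989007  0.45651061  0.40283638  1.7615311  -0.21151886  0.96662462
  1.69477535]
```

View pics/l_crop.png

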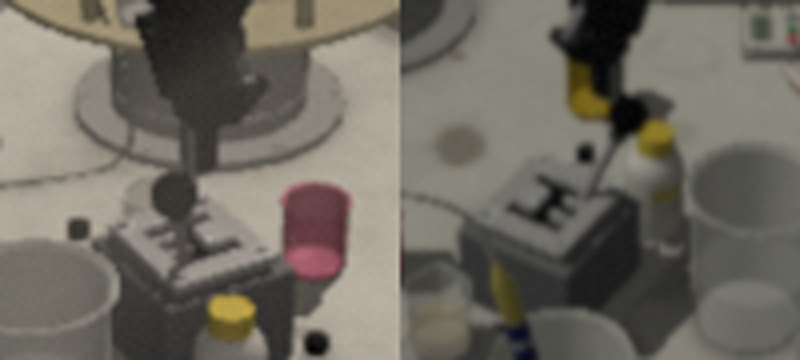

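View pics/wrist_l.png

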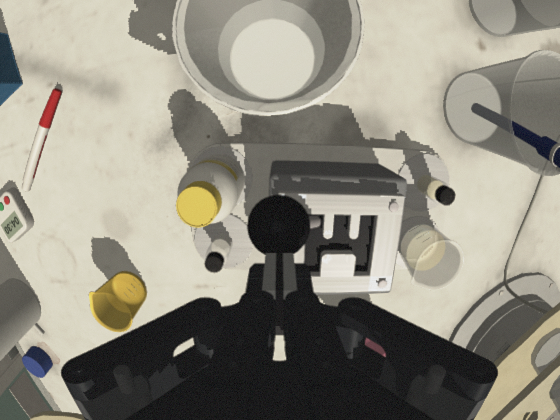

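Emit:
arm_command:
  series:
    - [0,[0,-1,0],0]
    - [0,[0,-2,0],0]
    - [0,[0,-2,0],0]

```text
t: 17.5
eef_pos: [0.6115, -0.0926, 0.1773]
tool_rot: [0.0, 0.746, 0.666, 0.0]
contact_force: [2.5, 1.0, 0.9]
gripper_width: 0.002
```

```bash
python3 look.py m side scene wrist; python3 crop.py m; python3 - <<'E'
import pickle,h; from h import *
h.CM["wrist"]=pickle.load(open("pics/wrist_l.pkl","rb"))
X=crop2(174,196,628,114);print(X,loc(X[0])*1e3)
p=plane("wrist",278,226,.171);print("wrist",p,loc(p)*1e3)
print("tcp",loc([.6131,-.0928])*1e3)
import cv2
cv2.imwrite("pics/wm.png",cv2.resize(cv2.imread("pics/wrist_m.png")[140:300,200:400],None,fx=4,fy=3.7,interpolation=cv2.INTER_CUBIC))
E
```

```text
17.65 [ 0.61143845 -0.0925732   0.17731178] [1.23085447e-04 7.45847240e-01 6.66117008e-01 1.04553368e-04] [ 1.95096404 -0.27743091  1.20847275] [-0.25107347  0.45322119  0.40311661  1.76610762 -0.21057187  0.96447174
  1.69418271]
(array([ 0.59462698, -0.09080588,  0.17070715]), [np.float64(0.1455484138876623), np.float64(0.14554841388765272)]) [-41.00766196 -47.54284567]
wrist [ 0.59468606 -0.09067822  0.171     ] [-40.96482871 -47.40886495]
tcp [-22.42984678 -47.23687091]
```

View pics/wm.png

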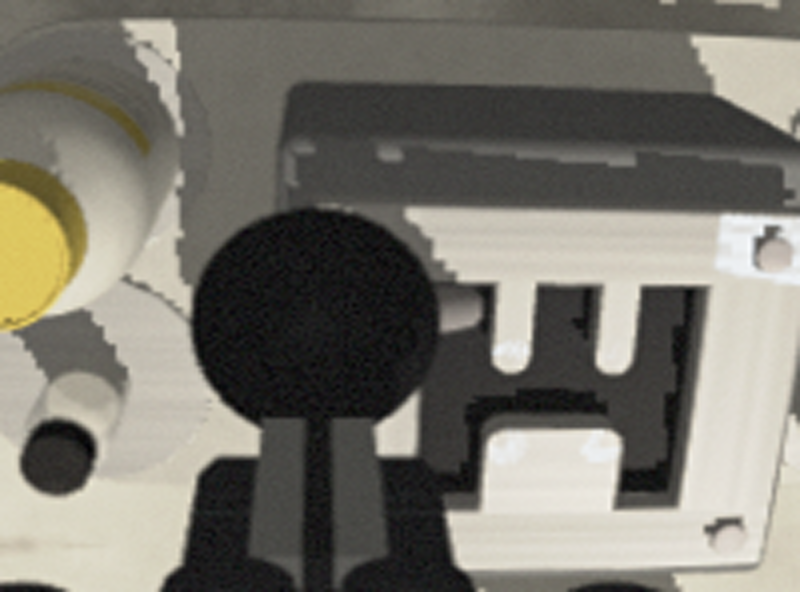

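Emit:
arm_command:
  series:
    - [0,[0,-1,0],0]
    - [0,[0,-1,0],0]
    - [0,[0,-1,0],0]

```text
t: 18.02
eef_pos: [0.6106, -0.0925, 0.1773]
tool_rot: [0.0, 0.746, 0.666, 0.0]
contact_force: [4.3, -0.3, 0.3]
gripper_width: 0.001
```

Emit:
arm_command:
  series:
    - [0,[0,-1,0],0]
    - [0,[0,-1,0],0]
    - [0,[0,-1,0],0]

```text
t: 18.4
eef_pos: [0.6096, -0.0923, 0.1774]
tool_rot: [0.0, 0.746, 0.666, 0.0]
contact_force: [4.0, -1.1, 1.4]
gripper_width: -0.004
```

```bash
python3 look.py n side scene wrist; python3 crop.py n
```

```text
18.55 [ 0.60950182 -0.09234713  0.1773163 ] [1.48005303e-04 7.45848446e-01 6.66115646e-01 1.40411710e-04] [ 4.197512   -0.7749426   2.25145139] [-0.25219199  0.45001558  0.40337581  1.77095725 -0.20960458  0.96253202
  1.69357269]
```

View pics/n_crop.png

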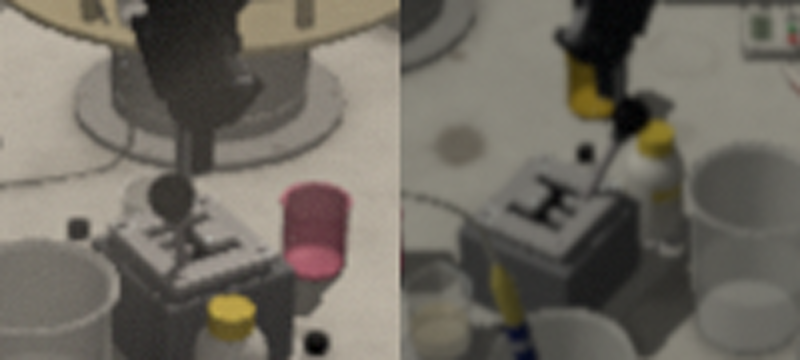

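Emit:
arm_command:
  series:
    - [0,[0,-1,0],0]
    - [0,[0,-2,0],0]
    - [0,[0,-2,0],0]

```text
t: 18.92
eef_pos: [0.6079, -0.0921, 0.1775]
tool_rot: [0.001, 0.746, 0.666, 0.001]
contact_force: [5.7, -0.7, 3.1]
gripper_width: -0.001
```

```bash
python3 look.py o side scene wrist; python3 crop.py o; python3 - <<'E'
import pickle,h; from h import *
h.CM["wrist"]=pickle.load(open("pics/wrist_n.pkl","rb"))
X=crop2(171,197,631,115);print(X,loc(X[0])*1e3)
print("tcp",loc([.6095,-.0923])*1e3)
E
```

```text
19.075 [ 0.60794468 -0.09209114  0.17754245] [5.30278851e-04 7.45817622e-01 6.66149778e-01 5.16571037e-04] [ 5.90133158 -0.49790699  3.44650908] [-0.25340415  0.44661866  0.40363388  1.77549473 -0.20866151  0.96008907
  1.69291855]
(array([ 0.59212913, -0.09069352,  0.17073231]), [np.float64(0.034447784888714555), np.float64(0.03444778488853806)]) [-43.50023703 -47.74028951]
tcp [-26.06404667 -47.18596689]
```

View pics/o_crop.png

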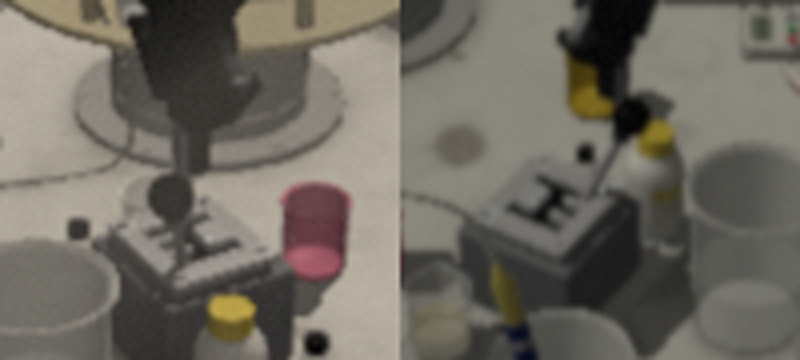

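View pics/wrist_o.png

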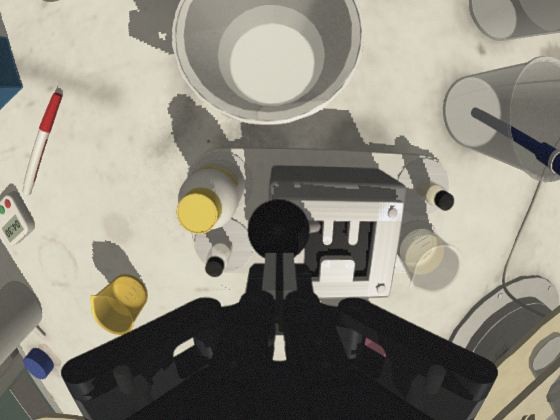

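The force rises while the knob stays put: x −43.5, y −47.7 mm, z 171 mm, which matches fully home. I'll back off and verify.

Emit:
arm_command:
  series:
    - [0,[0,8,0],0]
    - [0,[0,20,0],0]
    - [0,[0,32,0],0]
    - [0,[0,34,-30],0]
    - [0,[0,34,-80],0]
    - [0,[0,34,-130],0]
    - [0,[0,0,-180],0]
    - [0,[0,0,-180],0]

```text
t: 20.08
eef_pos: [0.6081, -0.0932, 0.362]
tool_rot: [0.002, 0.746, 0.666, 0.003]
contact_force: [1.1, 0.4, -0.9]
gripper_width: 0.006
```

```bash
python3 look.py p side scene wrist; python3 crop.py p; python3 - <<'E'
import cv2
cv2.imwrite("pics/wp.png",cv2.resize(cv2.imread("pics/wrist_p.png")[130:280,180:380],None,fx=4,fy=4,interpolation=cv2.INTER_CUBIC))
E
```

```text
20.225 [ 0.6072404  -0.09172517  0.35607888] [-6.85487381e-04  7.45721138e-01  6.66257552e-01 -6.23220178e-04] [-0.43516507 -0.51036786  0.0374349 ] [-0.29564483  0.29938705  0.45073457  1.55791314 -0.13307138  1.31671326
  1.62973372]
```

View pics/p_crop.png

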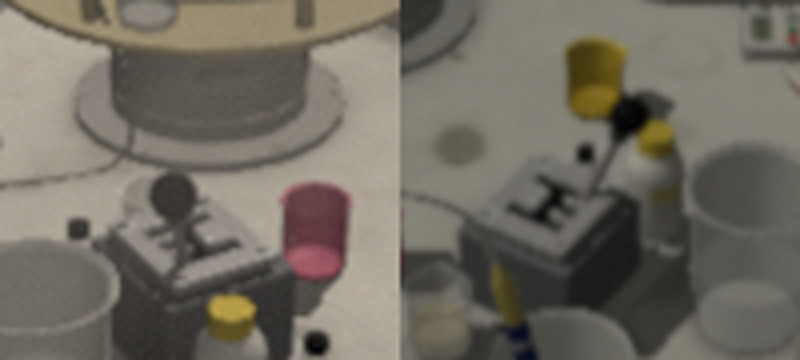

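View pics/wp.png

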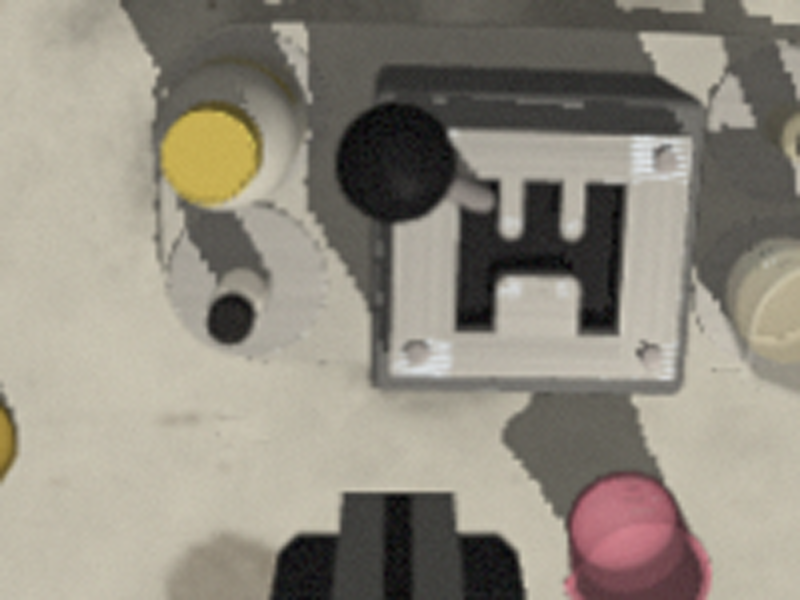

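```bash
python3 - <<'E'
import pickle,h,cv2; from h import *
h.CM["wrist"]=pickle.load(open("pics/wrist_p.pkl","rb"))
def blob(n,x0,y0,r,th):
    im=cv2.imread(f"pics/{n}_p.png").max(2)[y0-r:y0+r,x0-r:x0+r]
    im=cv2.resize(im,None,fx=8,fy=8,interpolation=cv2.INTER_CUBIC)
    m=(im<th).astype(np.uint8); k=cv2.getStructuringElement(cv2.MORPH_ELLIPSE,(49,49)); m=cv2.morphologyEx(m,cv2.MORPH_OPEN,k)
    cs,_=cv2.findContours(m,0,1)
    if not cs: return None
    c=max(cs,key=cv2.contourArea);(u,v),rad=cv2.minEnclosingCircle(c); return x0-r+(u+.5)/8-.5,y0-r+(v+.5)/8-.5,rad/8
A=[blob("scene",298,199,13,75),blob("scene",298,199,13,85)];B=[blob("side",271,188,12,45),blob("side",271,188,12,55)]
W=blob("wrist",279,170,25,45);print(A,B,W)
for a,b in zip(A,B):
    if a and b:
        X=tri([("scene",*a[:2]),("side",*b[:2])]);print(X,loc(X[0])*1e3)
        X=tri([("scene",*a[:2]),("side",*b[:2]),("wrist",*W[:2])]);print(X,loc(X[0])*1e3)
p=plane("wrist",*W[:2],.171);print(loc(p)*1e3)
P=[plane("wrist",180+x/4-.4,130+y/4-.4,.1)[:2] for x,y in [(665,156),(415,351),(652,352)]]
print((P[0]+P[1])/2)
E
```

```text
[(298.0625, 199.25, 6.094643592834473), (298.5625, 199.625, 7.072461128234863)] [(272.29021739959717, 188.70978260040283, 5.107276439666748), (272.4407892227173, 188.59509563446045, 5.567403316497803)] (278.81821632385254, 170.29878616333008, 15.17424488067627)
(array([ 0.59318167, -0.09158554,  0.16900467]), [np.float64(0.6286404990128428), np.float64(0.6286404990128185)]) [-42.34545223 -48.49528722]
(array([ 0.59335625, -0.09074669,  0.16901604]), [np.float64(0.8325858386120905), np.float64(0.9099556977179735), np.float64(0.8529323286045203)]) [-42.27596258 -47.64128591]
(array([ 0.59347058, -0.09316116,  0.16838402]), [np.float64(0.7686650185991735), np.float64(0.7686650185990442)]) [-41.86388426 -50.02307431]
(array([ 0.5936094 , -0.09155031,  0.16843206]), [np.float64(1.4525856214284738), np.float64(1.300997347750819), np.float64(1.624948768353078)]) [-41.92536395 -48.40741788]
[-42.56027025 -46.7962812 ]
[ 0.64115804 -0.04885817]
```

```bash
python3 -c "
from station import bot,status
print(bot.hand_in(),status.get_obs()['t'])"
```

```text
the job is handed in; nothing more can be done
the job is handed in; nothing more can be done
```

The lever is in the near-right gate slot, the corner where the yellow-capped bottle stands, and I handed the job in at about 20 s. The hand-in gives no verdict.

**What I did:** with the fingers shut, I pushed the knob from neutral to the cross channel, then right to the channel's end, then near into the slot. I lifted clear between pushes, never gripped the knob, and it entered no other corner slot.

**Last checks:**
- **Bottle corner:** it measured x −35, y −104 mm from the gate centre, so it is the near-right one.
- **Knob position:** after letting go, it measured about x −42.4, y −47.5 mm at 169–171 mm height. Fully home should be −43, −47 and 171 mm, so this agrees to 1–2 mm.
- **End stop:** pushing force rose from about 2 N while sliding to about 6 N at the end, which fits the lever reaching its stop. A coarser reading during the push gave x −43.5 mm. I put the 1 mm difference down to measurement error and did not push again.
- **Surroundings:** the vessels and bystanders I could see in the last pictures looked unmoved, judged by eye only. The arm stood clear, touching nothing.

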